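Hang a hooked tray on a desk pegboard

TASK

Hang the loose grey tray on the pegboard, in the two middle holes of its top row: tip the tray up at the front, feed both of its curved hooks through the holes, and swing it down by hand along their curve until its heel rests on the board and it hangs level like the one beside it, then let go. The board springs in its foot, so keep a light hand and never force it, and leave the small things lying on the desk where they are.

Things in the scene. Friction and masses are not known exactly. Their poses are not given: they have to be found in the camera images.
- tray: Loose open tray of grey painted steel, 60 mm deep (x), 60 wide (y), 46 high, walls 3 mm, 0.14 to 0.24 kg, standing on the desk. Origin: centre of its underside; x points out of its back, z up. On its back (x = 30): two curved hooks of 6 mm round steel wire at y = +-20 mm, and low down a rubber heel bar, to x = 36, z = 1 to 9 mm. Grip it from above across its plain side walls, at any tilt about y.
- hook_centre (a point): Centre of the hooks' arc, midway between them: x = 34, y = 0, z = 59 mm in the tray's frame, axes as the tray's. Each hook leaves the back wall level, its wire's middle at z = 39 mm, and from x = 34 mm on curls upward about this point: radius 20 mm to the wire's middle, from straight below it through 70 degrees towards the tray's +x.
- hook_tip_left (a point): Middle of the round end (3 mm radius) of the tray's hook at y = +20 mm: x = 52.8, z = 52.2 mm in the tray's frame; the wire there points 70 degrees upward of the tray's +x. Axes as the tray's.
- hook_tip_right (a point): Middle of the round end (3 mm radius) of the tray's hook at y = -20 mm, else as the other tip.
- pegboard: Desk pegboard, fixed: wooden foot 104 x 360 x 22 mm, two dark uprights at y = +-168 mm, 170 mm high, between them a plywood panel 320 wide, 130 high, 8 mm thick. Origin: centre of the foot's underside, below the panel's middle plane; x points from the panel's front (towards the robot) to its back, z up. Only the foot is measured: panel height and lean vary, see holes_nominal, lean_axis.
- holes_nominal (a point): Foot-fixed point at x = 0, y = 0, z = 143 mm of the pegboard's frame. The two middle holes of the top row (through, 9 mm wide) are at y = +20 and -20 mm, always 22 mm below the panel's top edge; but the panel is clamped anew each time with their middles 134 to 152 mm above the desk. See or feel it. A tray hangs by them with its underside 40 mm below the holes' middles.
- lean_axis (a point): Point 22 mm above the desk on the line along the pegboard's y about which the panel leans, up to 0.04 rad either way, and springs: its front face at the top holes is at x = -4 +-5 mm of the pegboard's frame and gives 0.2 mm per N. All rows of eight holes have 40 mm pitch. A like tray (y = 92 to 148 mm, 54 deep) and two prongs (y = -100, -140, 53 long) stand out in front.
- eraser: Loose eraser in a dark sleeve, 22 x 50 x 12 mm, lying on the desk; a bystander. Origin: centre of its underside.
- sharpener: Loose pencil sharpener, 18 x 28 x 16 mm, on the desk; a bystander. Origin: centre of its underside.
- bulldog_clip: Loose black clip, 32 x 50 x 12 mm, on the desk; a bystander. Origin: centre of its underside.
- pencil: Loose green pencil, 7 x 123 x 7 mm, on the desk; a bystander. Origin: centre of its underside.

How it is judged:
By the outcome, as a careful person would: the job done as asked, in the order asked, and still so for the second after the job is handed in, with the robot touching nothing.
It also fails if it takes over 72 s, if anything falls off the work surface, if the arm or the gripper's body presses on something with over 40 N, if the wrist force passes 120 N, or if a joint passes its speed limit or range.

ROBOT

A 6-joint arm with a two-finger parallel gripper is mounted at the origin on a cart in front of the work surface, level with it; the furniture and walls round the work are solid. World frame = base frame: x ahead of the robot, y to its left, z up, the work surface at z = 0. Lengths are in mm, angles in rad, forces in N, time in s.
With the tool pointing down it reaches from about 350 to 975 mm from the base axis. Payload 7.1 kg.
Tool frame: the origin (TCP) lies at the very end of the fingers, on their centre line; the grasp point (between the pads) lies 19 mm behind it; z points along the fingers, y is the line along which they close (so a half turn about z gives the same grasp; the last joint's range is limited). The gripper opens to 88 mm and grips with 3 to 60 N. Pads are 20 mm wide; open, the fingers measure 115 mm over their backs; the gripper's body (75 mm by 178 mm) begins 61 mm behind the grasp point.
Start: joints at [1.186, 0.423, 1.63, -0, 1.089, -0.019], TCP at [223.528, 583.644, 222.675] pointing down, gripper open.
Joint ranges: [-3, 3], [-0.9, 2.11], [0.09, 2.58], [-1.31, 4.45], [0.11, 2.69], [-2.54, 2.54]. Speed limits (rad/s): [2.39, 2.39, 3.01, 3.14, 3.14, 3.14].

INTERFACE

Orientations are given as a rotation vector (axis times angle).
In Python, from workcell import sensors, imaging, close_job gives the robot as it stands. The module is installed in compiled form; this text tells all that it offers.
- The arm moves only by the tool servo_tool, never from a script. Its argument "steps" is a list of rows, each a list of 3 entries, a list of its own where there are three numbers: the shift along the world's x, y, z in m, then the turn, a rotation vector about the world's x, y, z in degrees, then the opening, from -1 (shut) to 1 (fully open). A call has exactly 8 rows; each row shifts and turns the commanded pose from where the row before left it; what a row does not reach is not made up. A row lasts 1/12 s, in which the tool goes at most 41.7 mm and 7.16 degrees, less where a joint would pass 70% of its speed; a pose out of reach is approached as far as the arm can. A call is refused whole if a number of a shift passes 0.0417 or a number of a turn 7.16, either way. A call with a gripper value outside its range is refused whole. The fingers move at their own pace and stop on an object; the grip force is fixed at half the most. Time passes only in rows, so rows that do not move let the fingers close, or fill a call up. It gives the time, the measured TCP pose, the force, the opening and the grip force at its end, in the units of the state.
- sensors.get_obs(): the state, without advancing time (a new reading comes with each control period).
- imaging.get_image(name): name is "side" or "top"; returns a dict with "color" (420x560x3 uint8, blue, green, red), "range_z" (420x560 float32, mm along the optical axis (not along the pixel's ray), 0 where there is no reading), "vertical_fov" (degrees; the focal length in pixels is half the picture's height over the tangent of half this angle, whatever the lens; pixels are square), "cx", "cy" (the principal point, pixels), "rvec" (rotation vector, rad) and "tvec" (3), from world to camera coordinates, as OpenCV has them. Camera axes: x right, y down, z forward; pixel columns grow to the right and rows downward; lengths in mm; the calibration is good to about 2 mm. A picture is of the moment at which its call begins.
- close_job(): hands the job in; it is judged then, once.
The state is a dict: "t": time; "qpos": joint angles; "qvel": joint speeds; "joint_torque": joint torques, N m; "ee_pos": TCP position; "orientation": TCP orientation; "ft_force": force on the tool from outside, world axes, zero at the start; "moment": the same for the moment, N m; "width": finger opening in mm; "grasp_force": force on a finger pad.
Only numpy, scipy, OpenCV 4.12 (cv2) and the standard library are available. Lean on these libraries where they do the work, as an engineer would, in place of code of your own. Each camera call takes 0.05 s, during which the arm holds its last target. There are 200 camera calls.

## Working session

There is one attempt and no reset: what is moved stays moved. The work goes in short steps, Python scripts to look and compute and a tool call to move; the robot and the scene stay as the last step left them, time stands still between calls to the robot, and variables do not carry over. Pictures are saved under pics/ and viewed, at most 10 in all, crops included, and the job is handed in when it is done.

Besides the shell and the picture viewer there is one more tool, called after "Request:" as a command line: name --argument value ..., lists and objects as JSON in quotes. servo_tool: Moves the arm, as the interface text tells. Its arguments: {"type":"object","properties":{"steps":{"type":"array"}},"required":["steps"]}

```bash
mkdir -p pics; cat > h.py <<'E'
import numpy as np, cv2
from workcell import sensors, imaging, close_job
def grab(n):
    d=imaging.get_image(n); h=d["color"].shape[0]
    d["f"]=h/2/np.tan(np.radians(d["vertical_fov"])/2)
    d["R"]=cv2.Rodrigues(np.array(d["rvec"],float))[0]; d["t"]=np.array(d["tvec"],float).ravel()
    return d
def cloud(d):
    h,w=d["range_z"].shape; u,v=np.meshgrid(np.arange(w),np.arange(h)); z=d["range_z"].astype(float)
    p=np.stack([(u-d["cx"])/d["f"]*z,(v-d["cy"])/d["f"]*z,z],-1)
    P=(p-d["t"])@d["R"]; P[z==0]=np.nan; return P
def ray(d,u,v,z):
    r=d["R"].T@np.array([(u-d["cx"])/d["f"],(v-d["cy"])/d["f"],1]); c=-d["R"].T@d["t"]
    return c+r*(z-c[2])/r[2]
def proj(d,P):
    q=d["R"]@np.array(P,float)+d["t"]; return q[:2]/q[2]*d["f"]+[d["cx"],d["cy"]]
E
python3 - <<'E'
from h import *
for n in("side","top"):
    d=grab(n); cv2.imwrite(f"pics/{n}0.png",d["color"]); np.savez(f"{n}0.npz",**d)
    print(n,"cam",-d["R"].T@d["t"],"fwd",d["R"][2],d["f"],d["cx"],d["cy"])
o=sensors.get_obs(); print(o["t"],o["ee_pos"],o["orientation"],o["ft_force"],o["width"])
E
```

```text
side cam [419.44764662 670.1141471  571.74784404] fwd [ 0.14958195 -0.82748665 -0.54119413] 441.37615260814715 280.052799945039 206.76731109815523
top cam [495.55091996 -83.18532256 945.38716427] fwd [ 0.06822879  0.02695118 -0.9973056 ] 378.9150402099196 278.87906111509847 213.31418484159067
0.1 [223.33747498 583.21369214 221.9926515 ] [-5.71286410e-01 -3.08894113e+00  2.08483979e-03] [-0.16049292 -0.16612962 -0.07815485] 87.62296014453011
```

View pics/side0.png

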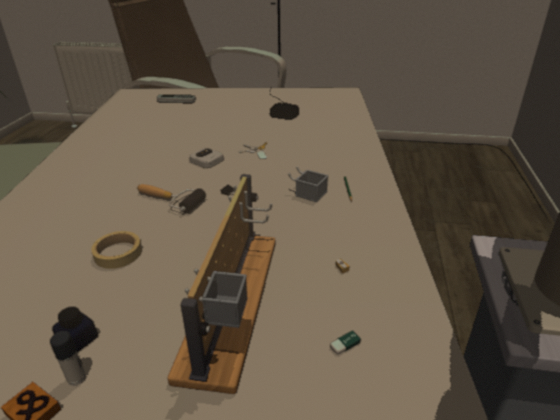

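View pics/top0.png

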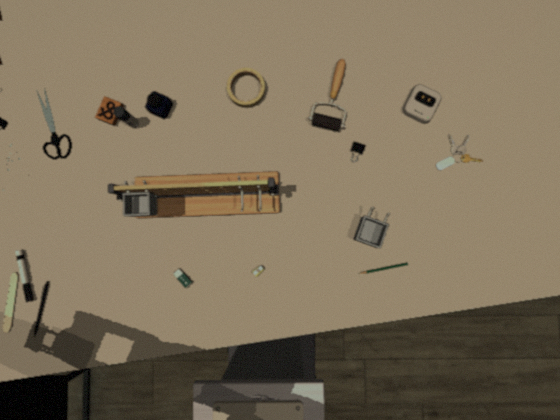

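The side view shows the board at about (235,290) with the hung tray at (225,297) and the loose tray at (312,186). In the top view the loose tray is at (371,231), hooks towards +x, and the board's foot spans (131..280, 171..216).

```bash
python3 - <<'E'
from h import *
def L(n): 
    d=dict(np.load(f"{n}0.npz")); return d
d=L("top"); P=cloud(d); hsv=cv2.cvtColor(d["color"],cv2.COLOR_BGR2HSV)
Z=P[...,2]
print("desk z",np.nanmedian(Z[120:160,300:420]), "noise",np.nanstd(Z[250:260,200:240]))
def rect(p): 
    r=cv2.minAreaRect(p[:,:2].astype(np.float32)); return r, cv2.boxPoints(r).round(1).tolist()
box=np.zeros(Z.shape,bool)
# tray
b=box.copy(); b[195:265,335:400]=1
m=b&(Z>36)&(Z<60); p=P[m]; print("tray rim z",np.median(p[:,2]),len(p),rect(p))
m=b&(Z>15); print("tray all",m.sum())
# foot
b=box.copy(); b[160:225,100:300]=1
sat=(hsv[...,1]>110)
m=b&(Z>12)&(Z<32)&sat; p=P[m]; print("foot z",np.median(p[:,2]),rect(p))
m=b&(Z>100); p=P[m]; print("high z",np.percentile(p[:,2],[5,50,95]),rect(p))
# color-based tray contour
print("img rim hsv",hsv[231,371],hsv[243,371],hsv[231,340])
for n in("top","side"):
    d=L(n); c=d["color"]; 
    r=(slice(195,265),slice(330,430)) if n=="top" else (slice(160,400),slice(150,350))
    im=cv2.resize(c[r],None,fx=7 if n=="top" else 2.5,fy=7 if n=="top" else 2.5,interpolation=cv2.INTER_CUBIC)
    cv2.imwrite(f"pics/{n}_crop.png",cv2.convertScaleAbs(im,alpha=1.6,beta=10)); print(im.shape)
d=L("side");P=cloud(d);Z=P[...,2]
b=np.zeros(Z.shape,bool); b[160:390,170:300]=1
hsv=cv2.cvtColor(d["color"],cv2.COLOR_BGR2HSV)
m=b&(Z>60)&(hsv[...,1]>100)&(P[...,0]<700); p=P[m]; print("panel",len(p),np.nanpercentile(p,[1,50,99],axis=0).round(1))
E
```

```text
desk z 0.5048625060847163 noise 1.6835883158935065
tray rim z 47.89513460602344 269 (((521.3057861328125, -281.1173400878906), (62.28449630737305, 84.6488265991211), 68.96424102783203), [[470.6000061035156, -295.0], [549.5999755859375, -325.3999938964844], [572.0, -267.20001220703125], [493.0, -236.89999389648438]])
tray all 383
foot z 22.683164858412844 (((609.00537109375, 120.00823974609375), (102.86629486083984, 355.0341796875), 1.165865182876587), [[554.0, 296.3999938964844], [561.2000122070312, -58.5], [664.0, -56.400001525878906], [656.7999877929688, 298.5]])
high z [110.62131417 151.39923111 173.16384842] (((589.5379638671875, 121.9469985961914), (73.70873260498047, 351.0772399902344), 1.433058261871338), [[548.2999877929688, 296.5], [557.0999755859375, -54.5], [630.7999877929688, -52.599998474121094], [622.0, 298.3999938964844]])
img rim hsv [ 28  29 122] [26 23 77] [ 19  69 148]
(490, 700, 3)
(600, 500, 3)
panel 2652 [[552.3 -29.7  61.8]
 [608.8 130.2 148. ]
 [617.3 288.9 171.5]]
```

View pics/top_crop.png

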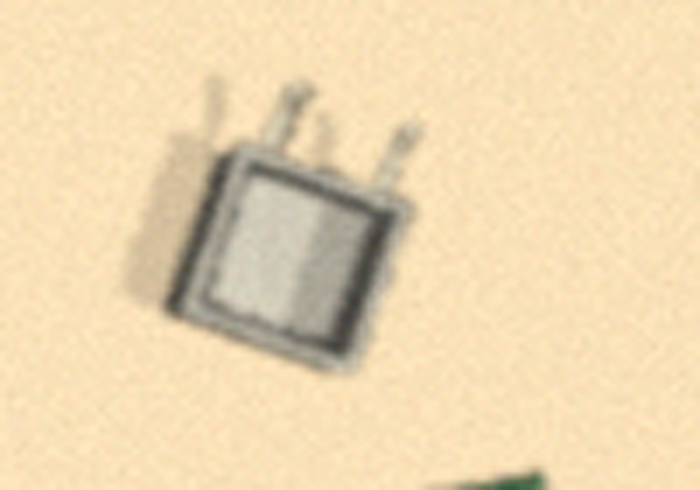

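View pics/side_crop.png

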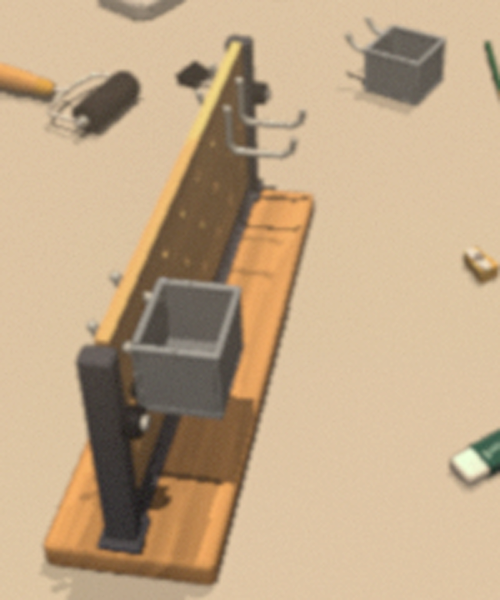

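The top crop shows the tray rim corners at about (235,150), (410,205), (350,365), (175,310), with the hooks towards the top right. The side crop shows the panel's front face with hole dots, the hung tray's rim around (190,290), and the prongs at the far end.

```bash
python3 - <<'E'
from h import *
L=lambda n:dict(np.load(f"{n}0.npz"))
d=L("top")
c=np.array([ray(d,330+a/7,195+b/7,46)[:2] for a,b in((235,150),(410,205),(350,365),(175,310))]); print("tray corners",c.round(1).tolist(),"ctr",c.mean(0),"sides",[np.linalg.norm(c[i]-c[i-1]).round(1) for i in range(4)])
v=(c[0]+c[1]-c[2]-c[3]); print("yaw",np.degrees(np.arctan2(v[1],v[0])))
# board frame
yaw=np.radians(1.17); ex=np.array([np.cos(yaw),np.sin(yaw)]); ey=np.array([-ex[1],ex[0]]); o=np.array([609.,120.])
tob=lambda P:np.concatenate([((P[...,:2]-o)@np.stack([ex,ey],1)),P[...,2:]],-1)
Z=d["range_z"]; B=tob(cloud(d))
m=(abs(B[...,1])<60)&(abs(B[...,0])<30)&(B[...,2]>140); p=B[m]; print("top: panel top edge n",m.sum(),"x,z med",np.median(p,0), p[:,0].min(),p[:,0].max())
m=(B[...,1]>90)&(B[...,1]<150)&(B[...,0]<-8)&(B[...,0]>-70)&(B[...,2]>130); p=B[m]; print("top: hung rim",m.sum(),np.median(p[:,2]),p.min(0),p.max(0))
for s in(1,-1):
    m=(abs(B[...,1]-s*168)<14)&(abs(B[...,0])<30)&(B[...,2]>140);p=B[m]; print("upright",s,m.sum(),p.mean(0),p[:,2].max())
d=L("side"); Bs=tob(cloud(d)); hsv=cv2.cvtColor(d["color"],cv2.COLOR_BGR2HSV)
m=(abs(Bs[...,1])<80)&(abs(Bs[...,0])<15)&(Bs[...,2]>60)&(Bs[...,2]<145)
p=Bs[m]; A=np.c_[np.ones(len(p)),p[:,1],p[:,2]]
k=np.ones(len(p),bool)
for _ in range(4):
    s,*_=np.linalg.lstsq(A[k],p[k,0],rcond=None); r=p[:,0]-A@s; k=abs(r)<2.5*r[k].std()
print("front plane x=",s,"n",k.sum(),r[k].std(),"x at z143",s[0]+143*s[2])
m=(abs(Bs[...,1])<80)&(abs(Bs[...,0])<15)&(Bs[...,2]>140); p=Bs[m]
for y in range(-80,80,20):
    q=p[(p[:,1]>=y)&(p[:,1]<y+20)]; print(y,len(q),np.percentile(q[:,2],[90,98,100]).round(1),end=";")
m=(Bs[...,1]>85)&(Bs[...,1]<155)&(Bs[...,0]<-12)&(Bs[...,0]>-70)&(Bs[...,2]>120); p=Bs[m]; print("\nside hung top z",np.percentile(p[:,2],[80,90,97,99]),p[:,:2].min(0),p[:,:2].max(0))
# rectified front face, 3px/mm, y -80..85, z 50..180
ys=np.arange(85,-85,-1/4.);zs=np.arange(180,50,-1/4.)
Y,Zz=np.meshgrid(ys,zs); X=s[0]+s[1]*Y+s[2]*Zz
W=np.stack([o[0]+X*ex[0]+Y*ey[0],o[1]+X*ex[1]+Y*ey[1],Zz],-1)
q=W@d["R"].T+d["t"]; mu=(q[...,0]/q[...,2]*d["f"]+d["cx"]).astype(np.float32); mv=(q[...,1]/q[...,2]*d["f"]+d["cy"]).astype(np.float32)
im=cv2.remap(d["color"],mu,mv,cv2.INTER_CUBIC); im=cv2.convertScaleAbs(im,alpha=1.8); print(im.shape); cv2.imwrite("pics/face.png",im)
E
```

```text
tray corners [[546.7, -259.0], [527.2, -317.1], [473.9, -295.3], [493.0, -237.4]] ctr [ 510.19871684 -277.22188383] sides [np.float64(57.8), np.float64(61.2), np.float64(57.6), np.float64(61.0)]
yaw -22.04674923098473
top: panel top edge n 332 x,z med [ -0.20712047  -0.7267374  171.05816015] -2.765773970756769 5.9286320582876275
top: hung rim 378 153.50771094126642 [-56.70420912  92.3203726  130.02751128] [ -8.12831117 149.68714274 162.07673894]
upright 1 117 [-1.46833223e-01  1.66022737e+02  1.64654143e+02] 173.373842155634
upright -1 90 [   0.18018958 -164.70214808  166.10204463] 174.5430550511482
front plane x= [ 1.17198492  0.00227312 -0.0150499 ] n 759 0.27655483588116164 x at z143 -0.9801511387818496
-80 79 [170.9 171.4 171.6];-60 73 [170.7 171.5 171.6];-40 90 [170.7 171.2 171.6];-20 88 [170.9 171.3 171.7];0 96 [171.  171.3 172. ];20 102 [170.7 171.4 171.7];40 116 [170.9 171.2 171.9];60 119 [170.8 171.4 171.9];
side hung top z [152.63337677 154.82665276 155.74698755 156.30416467] [-55.95684603  92.90696695] [-12.01148501 151.47181063]
(520, 680, 3)
```

View pics/face.png

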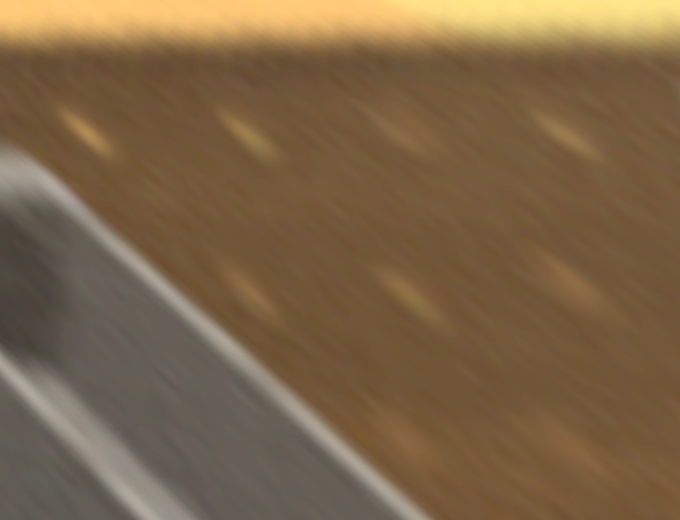

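The rectified face shows the top-row holes at about (88,133), (247,133), (405,130), (568,133) and the panel's top edge near row 45. The hole middles therefore come out at z ≈ 147 to 149. I'm moving to a pre-grasp now, with the tool tilted back 30° about the tray's y.

Request:
servo_tool --steps '[[[0.0104,-0.0352,0],[0,0,0],1],[[0.0104,-0.0352,0],[0,0,0],1],[[0.0104,-0.0352,0],[0,0,0],1],[[0.0104,-0.0352,0],[0,0,0],1],[[0.0104,-0.0352,0],[0,0,0],1],[[0.0104,-0.0352,0],[0,0,0],1],[[0.0104,-0.0352,0],[0,0,0],1],[[0.0104,-0.0352,0],[0,0,0],1]]'

```text
t: 0.77
ee_pos: [306.6, 300.2, 222.5]
orientation: [-0.571, -3.089, 0.001]
ft_force: [1.2, -0.1, -0.3]
width: 87.6
grasp_force: 0.0
```

Request:
servo_tool --steps '[[[0.0104,-0.0352,0],[0,0,0],1],[[0.0104,-0.0352,0],[0,0,0],1],[[0.0104,-0.0352,0],[0,0,0],1],[[0.0104,-0.0352,0],[0,0,0],1],[[0.0104,-0.0352,0],[0,0,0],1],[[0.0104,-0.0352,0],[0,0,0],1],[[0.0104,-0.0352,0],[0,0,0],1],[[0.0104,-0.0352,0],[0,0,0],1]]'

```text
t: 1.43
ee_pos: [389.8, 18.6, 222.7]
orientation: [0.571, 3.089, 0.0]
ft_force: [0.9, 0.2, 0.7]
width: 87.5
grasp_force: 0.0
```

Request:
servo_tool --steps '[[[0.0104,-0.0352,-0.0153],[-1.4,-3.5,0],1],[[0.0104,-0.0352,-0.0153],[-1.4,-3.5,0],1],[[0.0104,-0.0352,-0.0153],[-1.4,-3.5,0],1],[[0.0104,-0.0352,-0.0153],[-1.4,-3.5,0],1],[[0.0104,-0.0352,-0.0153],[-1.4,-3.5,0],1],[[0.0104,-0.0352,-0.0153],[-1.4,-3.5,0],1],[[0.0104,-0.0352,-0.0153],[-1.4,-3.5,0],1],[[0.0104,-0.0352,-0.0153],[-1.4,-3.5,0],1]]'

```text
t: 2.1
ee_pos: [462.3, -209.5, 119.7]
orientation: [0.487, 2.663, -0.09]
ft_force: [-0.2, 0.3, 0.1]
width: 87.7
grasp_force: 0.0
```

```bash
cat >> h.py <<'E'
def st():
    o=sensors.get_obs(); R=cv2.Rodrigues(np.array(o["orientation"],float))[0]
    print("t",round(o["t"],2),"tcp",np.round(o["ee_pos"],1),"zdir",R[:,2].round(3),"ydir",R[:,1].round(3),"lean",np.degrees(np.arcsin(R[0,2])).round(1),"F",np.round(o["ft_force"],1),"M",np.round(o["moment"],2),"w",round(o["width"],1)); return o,R
E
python3 - <<'E'
from h import *
o,R=st()
c=np.array([510.2,-277.2]); yaw=np.radians(-21.7); u=np.array([np.cos(yaw),np.sin(yaw)])
a=np.radians(30); zt=np.r_[np.sin(a)*u,-np.cos(a)]; T=np.r_[c,28]+19*zt
yt=np.r_[-u[1],u[0],0]
Rt=np.stack([np.cross(yt,zt),yt,zt],1)
best=min((Rt,Rt@np.diag([-1,-1,1])),key=lambda A:np.linalg.norm(cv2.Rodrigues(A@R.T)[0]))
print("turn deg",np.degrees(cv2.Rodrigues(best@R.T)[0].ravel()).round(1),"shift to pre",(T-100*zt-o["ee_pos"]).round(1),"adv",(100*zt).round(1))
E
```

```text
t 2.1 tcp [ 462.3 -209.5  119.7] zdir [ 0.401 -0.138 -0.906] ydir [0.351 0.936 0.013] lean 23.7 F [-0.2  0.3  0.1] M [0.11 0.18 0.03] w 87.7
turn deg [-2.5 -4.3 -1.2] shift to pre [ 10.2 -52.7 -21.5] adv [ 46.5 -18.5 -86.6]
```

Request:
servo_tool --steps '[[[0.002,-0.0105,-0.0042],[-0.5,-0.9,-0.25],1],[[0.002,-0.0105,-0.0042],[-0.5,-0.9,-0.25],1],[[0.002,-0.0105,-0.0042],[-0.5,-0.9,-0.25],1],[[0.002,-0.0105,-0.0042],[-0.5,-0.9,-0.25],1],[[0.002,-0.0105,-0.0042],[-0.5,-0.9,-0.25],1],[[0,0,0],[0,0,0],1],[[0,0,0],[0,0,0],1],[[0,0,0],[0,0,0],1]]'

```text
t: 2.77
ee_pos: [480.1, -256.7, 115.8]
orientation: [0.499, 2.602, -0.136]
ft_force: [-0.2, -0.6, -0.2]
width: 87.6
grasp_force: 0.0
```

```bash
cat > g.py <<'E'
from h import *
o,R=st()
c=np.array([510.2,-277.2]); yaw=np.radians(-21.7); u=np.array([np.cos(yaw),np.sin(yaw)])
a=np.radians(30); zt=np.r_[np.sin(a)*u,-np.cos(a)]; T=np.r_[c,28]+19*zt
yt=np.r_[-u[1],u[0],0]
Rt=np.stack([np.cross(yt,zt),yt,zt],1)
best=min((Rt,Rt@np.diag([-1,-1,1])),key=lambda A:np.linalg.norm(cv2.Rodrigues(A@R.T)[0]))
print("turn deg",np.degrees(cv2.Rodrigues(best@R.T)[0].ravel()).round(1),"shift to grasp",(T-o["ee_pos"]).round(1),"adv",(100*zt).round(1))
E
python3 g.py
```

```text
t 2.77 tcp [ 480.1 -256.7  115.8] zdir [ 0.442 -0.183 -0.878] ydir [ 0.371  0.929 -0.006] lean 26.2 F [-0.2 -0.6 -0.2] M [ 0.04  0.22 -0.02] w 87.6
turn deg [-0.2 -1.5  0.1] shift to grasp [  38.9  -24.  -104.3] adv [ 46.5 -18.5 -86.6]
```

Request:
servo_tool --steps '[[[0.004,-0.003,-0.011],[0,-0.2,0],1],[[0.004,-0.003,-0.011],[0,-0.2,0],1],[[0.004,-0.003,-0.011],[0,-0.2,0],1],[[0.004,-0.003,-0.011],[0,-0.2,0],1],[[0.004,-0.003,-0.011],[0,-0.2,0],1],[[0.004,-0.003,-0.011],[0,-0.2,0],1],[[0,0,0],[0,0,0],1],[[0,0,0],[0,0,0],1]]'

```text
t: 3.43
ee_pos: [515.6, -278.8, 75.2]
orientation: [0.514, 2.63, -0.119]
ft_force: [-0.4, -0.4, 0.2]
width: 88.0
grasp_force: 0.0
```

```bash
python3 g.py
```

```text
t 3.43 tcp [ 515.6 -278.8   75.2] zdir [ 0.418 -0.168 -0.893] ydir [0.376 0.927 0.002] lean 24.7 F [-0.4 -0.4  0.2] M [ 0.05  0.24 -0.03] w 88.0
turn deg [-1.3 -2.9  0.4] shift to grasp [  3.4  -1.9 -63.7] adv [ 46.5 -18.5 -86.6]
```

```bash
python3 -c "
from h import *
o,R=st(); print(np.round(o['qpos'],3),np.round(o['qvel'],3))"
```

```text
t 3.43 tcp [ 515.6 -278.8   75.2] zdir [ 0.418 -0.168 -0.893] ydir [0.376 0.927 0.002] lean 24.7 F [-0.4 -0.4  0.2] M [ 0.05  0.24 -0.03] w 88.0
[-0.558  0.494  2.112  0.82   0.109 -2.54 ] [-0.001 -0.023  0.019  0.002  0.002 -0.001]
```

Joint 5 sits at its limit, because the tilt back is too steep this low. I'm easing the tilt to about 15°.

Request:
servo_tool --steps '[[[0,0,0],[0.6,1.5,0],1],[[0,0,0],[0.6,1.5,0],1],[[0,0,0],[0.6,1.5,0],1],[[0,0,0],[0.6,1.5,0],1],[[0,0,0],[0.6,1.5,0],1],[[0,0,0],[0.6,1.5,0],1],[[0,0,0],[0.6,1.5,0],1],[[0,0,0],[0,0,0],1]]'

```text
t: 4.1
ee_pos: [517.0, -278.7, 77.0]
orientation: [0.548, 2.809, -0.074]
ft_force: [0.2, -0.4, 1.2]
width: 87.4
grasp_force: 0.0
```

```bash
sed -i 's/radians(30)/radians(14)/' g.py; python3 g.py; python3 -c "
from h import *
print(np.round(sensors.get_obs()['qpos'],3))"
```

```text
t 4.1 tcp [ 517.  -278.7   77. ] zdir [ 0.261 -0.103 -0.96 ] ydir [0.376 0.927 0.003] lean 15.1 F [ 0.2 -0.4  1.2] M [-0.    0.1  -0.01] w 87.4
turn deg [0.7 2.2 0.4] shift to grasp [ -2.5  -0.2 -67.4] adv [ 22.5  -8.9 -97. ]
[-0.539  0.498  1.993  0.125  0.373 -1.835]
```

Request:
servo_tool --steps '[[[-0.0004,0,-0.0096],[0.1,0.3,0.1],1],[[-0.0004,0,-0.0096],[0.1,0.3,0.1],1],[[-0.0004,0,-0.0096],[0.1,0.3,0.1],1],[[-0.0004,0,-0.0096],[0.1,0.3,0.1],1],[[-0.0004,0,-0.0096],[0.1,0.3,0.1],1],[[-0.0004,0,-0.0096],[0.1,0.3,0.1],1],[[-0.0004,0,-0.0096],[0.1,0.3,0.1],1],[[0,0,0],[0,0,0],1]]'

```text
t: 4.77
ee_pos: [512.3, -277.7, 6.7]
orientation: [0.539, 2.853, -0.063]
ft_force: [-1.2, -0.3, -0.1]
width: 87.6
grasp_force: 0.0
```

```bash
python3 g.py; python3 - <<'E'
from h import *
print(np.round(sensors.get_obs()['qpos'],3))
d=grab("top"); im=d["color"][185:275,320:440]; cv2.imwrite("pics/grasp.png",cv2.convertScaleAbs(cv2.resize(im,None,fx=5,fy=5,interpolation=cv2.INTER_CUBIC),alpha=1.6))
E
```

```text
t 4.77 tcp [ 512.3 -277.7    6.7] zdir [ 0.223 -0.086 -0.971] ydir [0.364 0.931 0.002] lean 12.9 F [-1.2 -0.3 -0.1] M [ 0.06  0.14 -0.  ] w 87.6
turn deg [-0.2 -0.1 -0.3] shift to grasp [ 2.2 -1.2  2.9] adv [ 22.5  -8.9 -97. ]
[-0.539  0.634  1.983  0.144  0.29  -1.87 ]
```

Request:
servo_tool --steps '[[[0.002,-0.001,0.003],[0,0,0],1],[[0,0,0],[0,0,0],-1],[[0,0,0],[0,0,0],-1],[[0,0,0],[0,0,0],-1],[[0,0,0],[0,0,0],-1],[[0,0,0],[0,0,0],-1],[[0,0,0],[0,0,0],-1],[[0,0,0],[0,0,0],-1]]'

```text
t: 5.48
ee_pos: [515.5, -279.3, 12.3]
orientation: [0.538, 2.85, -0.065]
ft_force: [-1.9, 0.2, 5.0]
width: 59.9
grasp_force: 30.0
```

```bash
python3 - <<'E'
from h import *
o,R=st(); y=R[:,1].copy(); y[2]=0; y/=np.linalg.norm(y); 
x=np.array([y[1],-y[0],0]); assert x[0]>0
Rt=np.stack([x,y,[0,0,1]],1); p=np.array(o["ee_pos"]); 
d=dict(np.load("top0.npz"))
c=np.array([510.2,-277.2,0]); rel=c-p; c=p+x*(x@rel); c[2]=0
print("along y discrepancy",y@rel,"x off",x@rel,"tray yaw",np.degrees(np.arctan2(x[1],x[0])))
np.savez("grip.npz",Rg=R.T@Rt,pg=R.T@(c-p)); print(R.T@(c-p))
E
cat >> h.py <<'E'
def tray(o,R):
    g=np.load("grip.npz"); return np.array(o["ee_pos"])+R@g["pg"], R@g["Rg"]
def goal(C,tilt,yaw,verbose=True):
    """turn & shift (TCP) bringing hook_centre to C (world mm) with tray tilt (deg, front up) and yaw"""
    g=np.load("grip.npz"); o,R=st(); p,Rt=tray(o,R)
    Rg=cv2.Rodrigues(np.array([0,0,np.radians(yaw)]))[0]@cv2.Rodrigues(np.array([0,np.radians(tilt),0]))[0]
    pt=np.array(C,float)-Rg@[34,0,59]; Rtool=Rg@g["Rg"].T; T=pt-Rtool@g["pg"]
    print("now C",(p+Rt@[34,0,59]).round(1),"tilt",np.degrees(np.arctan2(-Rt[2,0],Rt[2,2])).round(1),"yaw",np.degrees(np.arctan2(Rt[1,1],Rt[0,1])).round(1)-90)
    print("turn",np.degrees(cv2.Rodrigues(Rtool@R.T)[0].ravel()).round(1),"shift",(T-o["ee_pos"]).round(1),"tcp goal",T.round(1))
E
python3 - <<'E'
from h import *
goal([540,120,185],60,1.2)
E
```

```text
t 5.48 tcp [ 515.5 -279.3   12.3] zdir [ 0.226 -0.087 -0.97 ] ydir [0.364 0.931 0.001] lean 13.1 F [-1.9  0.2  5. ] M [0.   0.13 0.  ] w 59.9
along y discrepancy 0.06606970863531947 x off -5.673627678394244 tray yaw -21.37375124742478
[ 8.49615291 -0.01211584 10.59670088]
t 5.48 tcp [ 515.5 -279.3   12.3] zdir [ 0.226 -0.087 -0.97 ] ydir [0.364 0.931 0.001] lean 13.1 F [-1.9  0.2  5. ] M [0.   0.13 0.  ] w 59.9
now C [ 541.8 -289.7   59. ] tilt -0.0 yaw -21.400000000000006
turn [10.6 59.4 20.5] shift [-30.  398.2 173.9] tcp goal [485.4 118.9 186.2]
```

Request:
servo_tool --steps '[[[0,0,0.015],[0,0,0],-1],[[0,0,0.025],[0,0,0],-1],[[-0.01,0,0.025],[0,0,0],-1],[[-0.01,0,0.025],[0,0,0],-1],[[-0.01,0,0.025],[0,0,0],-1],[[-0.01,0,0.025],[0,0,0],-1],[[-0.01,0,0.025],[0,0,0],-1],[[-0.01,0,0.025],[0,0,0],-1]]'

```text
t: 6.15
ee_pos: [454.2, -278.7, 202.6]
orientation: [0.538, 2.852, -0.064]
ft_force: [0.3, 0.5, -0.9]
width: 60.0
grasp_force: 30.0
```

Request:
servo_tool --steps '[[[0,0.03,0],[0,0,2.8],-1],[[0,0.04,0],[0,0,2.8],-1],[[0,0.04,0],[0,0,2.8],-1],[[0,0.04,0],[0,0,2.8],-1],[[0,0.04,0],[0,0,2.8],-1],[[0,0.04,0],[0,0,2.8],-1],[[0,0.04,0],[0,0,2.8],-1],[[0,0.04,0],[0,0,2.8],-1]]'

```text
t: 6.82
ee_pos: [454.3, 32.5, 201.7]
orientation: [-0.029, 2.898, 0.005]
ft_force: [1.0, 0.6, -1.6]
width: 59.9
grasp_force: 30.0
```

Request:
servo_tool --steps '[[[0.002,0.02,0],[0,4,0],-1],[[0.002,0.02,0],[0,5,0],-1],[[0.002,0.02,0],[0,6,0],-1],[[0.002,0.015,0],[0,6,0],-1],[[0.002,0.01,0],[0,6,0],-1],[[0.002,0.003,0],[0,6,0],-1],[[0,0,0],[0,6,0],-1],[[0,0,0],[0,0,0],-1]]'

```text
t: 7.48
ee_pos: [469.0, 119.0, 199.9]
orientation: [0.021, -2.7, -0.012]
ft_force: [-0.3, -0.4, -1.9]
width: 60.0
grasp_force: 30.0
```

```bash
python3 - <<'E'
from h import *
goal([560,120,185],75,1.2); print(np.round(sensors.get_obs()['qpos'],3))
E
```

```text
t 7.48 tcp [469.  119.  199.9] zdir [-0.427  0.005 -0.904] ydir [-0.013  1.     0.012] lean -25.3 F [-0.3 -0.4 -1.9] M [ 0.02 -0.39 -0.02] w 60.0
now C [520.4 119.5 218. ] tilt 39.3 yaw 0.7999999999999972
turn [-1.2 35.7  0.6] shift [38.7 -0.1  0.4] tcp goal [507.6 118.9 200.3]
[ 0.173  0.467  1.696  0.08   1.413 -1.443]
```

Request:
servo_tool --steps '[[[0.005,0,0],[-0.2,5.1,0.1],-1],[[0.005,0,0],[-0.2,5.1,0.1],-1],[[0.005,0,-0.002],[-0.2,5.1,0.1],-1],[[0.006,0,-0.002],[-0.2,5.1,0.1],-1],[[0.006,0,-0.002],[-0.2,5.1,0.1],-1],[[0.006,0.001,-0.003],[-0.2,5.1,0.1],-1],[[0.005,0,-0.003],[0,5.1,0],-1],[[0,0,0],[0,0,0],-1]]'

```text
t: 8.15
ee_pos: [504.6, 119.3, 185.6]
orientation: [0.021, -2.076, 0.012]
ft_force: [-1.6, 0.3, -2.8]
width: 59.8
grasp_force: 30.0
```

```bash
python3 - <<'E'
from h import *
goal([565,120.8,172],75,1.2); o=sensors.get_obs(); print(np.round(o['qpos'],3))
R=cv2.Rodrigues(np.array(o["orientation"]))[0]; p,Rt=tray(o,R)
d=grab("side"); np.savez("side1.npz",**d)
for y in(20,-20):
    T=p+Rt@[52.8,y,52.2]; print("tip",T.round(1),proj(d,T).round(1))
im=d["color"][150:310,180:340]; cv2.imwrite("pics/stage.png",cv2.convertScaleAbs(cv2.resize(im,(600,600),interpolation=cv2.INTER_CUBIC),alpha=1.6))
E
```

```text
t 8.15 tcp [504.6 119.3 185.6] zdir [-0.875 -0.017 -0.484] ydir [-0.02  1.    0.  ] lean -61.0 F [-1.6  0.3 -2.8] M [ 0.01 -0.61 -0.01] w 59.8
now C [556.9 120.4 170.3] tilt 75.1 yaw 1.2000000000000028
turn [-0.  -0.1  0. ] shift [8.  0.4 1.7] tcp goal [512.6 119.7 187.3]
[ 0.144  0.871  1.305  0.121  2.025 -1.457]
tip [554.8 140.4 150.3] [255.6 245.2]
tip [555.6 100.4 150.3] [260.4 230.3]
```

View pics/stage.png

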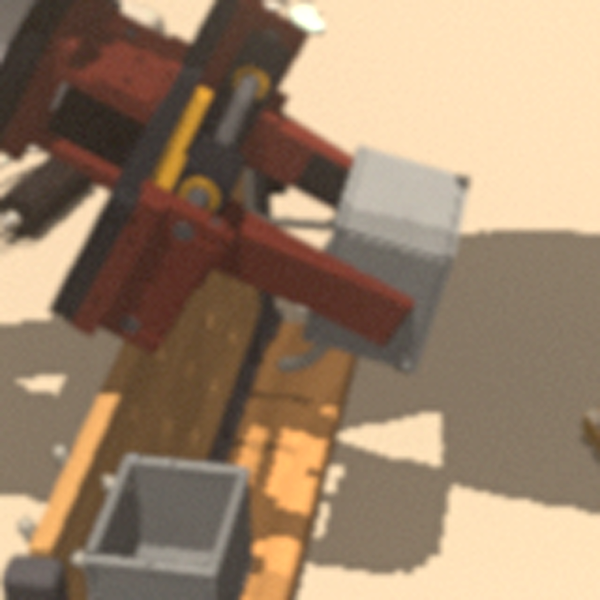

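The stage picture shows the left hook tip at about (286,363) in the crop, which is (256.5,246.8) in the frame and within 2 px of the prediction. Next I'll feel the panel's top edge with the hook tips, lightly, to get the hole height.

Request:
servo_tool --steps '[[[0,0,0.012],[0,0,0],-1],[[0,0,0.012],[0,0,0],-1],[[0.006,0,0.008],[0,0,0],-1],[[0.012,0,0.002],[0,0,0],-1],[[0.012,0,0],[0,0,0],-1],[[0.012,0,0],[0,0,0],-1],[[0.012,0,0],[0,0,0],-1],[[0,0,0],[0,0,0],-1]]'

```text
t: 8.87
ee_pos: [561.3, 119.8, 226.4]
orientation: [0.023, -2.089, 0.01]
ft_force: [-0.3, -0.6, -2.1]
width: 60.0
grasp_force: 30.0
```

```bash
python3 - <<'E'
from h import *
goal([613,120.8,197],75,1.2)
E
```

```text
t 8.87 tcp [561.3 119.8 226.4] zdir [-0.869 -0.017 -0.495] ydir [-0.02   1.     0.002] lean -60.3 F [-0.3 -0.6 -2.1] M [-0.02 -0.67 -0.03] w 60.0
now C [613.9 121.  211.7] tilt 74.4 yaw 1.2000000000000028
turn [-0.1  0.6 -0. ] shift [ -0.7  -0.1 -14.1] tcp goal [560.6 119.7 212.3]
```

Request:
servo_tool --steps '[[[0,0,-0.003],[0,0.3,0],-1],[[0,0,-0.003],[0,0.3,0],-1],[[0,0,-0.003],[0,0,0],-1],[[0,0,-0.002],[0,0,0],-1],[[0,0,0],[0,0,0],-1],[[0,0,0],[0,0,0],-1],[[0,0,0],[0,0,0],-1],[[0,0,0],[0,0,0],-1]]'

```text
t: 9.53
ee_pos: [559.3, 119.8, 213.1]
orientation: [0.023, -2.072, 0.011]
ft_force: [0.3, 1.0, -2.3]
width: 60.2
grasp_force: 30.0
```

Request:
servo_tool --steps '[[[0,0,-0.0005],[0,0,0],-1],[[0,0,-0.0005],[0,0,0],-1],[[0,0,-0.0005],[0,0,0],-1],[[0,0,-0.0005],[0,0,0],-1],[[0,0,-0.0005],[0,0,0],-1],[[0,0,-0.0005],[0,0,0],-1],[[0,0,0],[0,0,0],-1],[[0,0,0],[0,0,0],-1]]'

```text
t: 10.2
ee_pos: [559.4, 119.8, 210.6]
orientation: [0.023, -2.071, 0.01]
ft_force: [-0.4, 0.2, 3.6]
width: 59.7
grasp_force: 30.0
```

Request:
servo_tool --steps '[[[0,0,-0.0004],[0,0,0],-1],[[0,0,-0.0004],[0,0,0],-1],[[0,0,-0.0004],[0,0,0],-1],[[0,0,-0.0004],[0,0,0],-1],[[0,0,-0.0004],[0,0,0],-1],[[0,0,0],[0,0,0],-1],[[0,0,0],[0,0,0],-1],[[0,0,0],[0,0,0],-1]]'

```text
t: 10.87
ee_pos: [559.3, 119.8, 210.1]
orientation: [0.023, -2.071, 0.01]
ft_force: [-0.7, -0.5, 11.1]
width: 59.5
grasp_force: 30.0
```

```bash
python3 - <<'E'
from h import *
goal([613,120.8,193],75,1.2)
E
```

```text
t 10.87 tcp [559.3 119.8 210.1] zdir [-0.877 -0.017 -0.479] ydir [-0.021  1.     0.002] lean -61.3 F [-0.7 -0.5 11.1] M [-0.04  0.92  0.03] w 59.5
now C [611.6 121.  194.4] tilt 75.4 yaw 1.2000000000000028
turn [-0.1 -0.4 -0. ] shift [ 1.3 -0.1 -1.8] tcp goal [560.6 119.7 208.3]
```

Request:
servo_tool --steps '[[[0,0,0.004],[0,0,0],-1],[[0,0,0.004],[0,0,0],-1],[[-0.01,0,0],[0,-0.1,0],-1],[[-0.01,0,0],[0,-0.1,0],-1],[[-0.003,0,-0.01],[0,-0.1,0],-1],[[0,0,-0.01],[0,-0.1,0],-1],[[0,0,-0.008],[0,0,0],-1],[[0,0,-0.002],[0,0,0],-1]]'

```text
t: 11.53
ee_pos: [535.9, 119.6, 183.6]
orientation: [0.022, -2.076, 0.011]
ft_force: [0.1, -0.3, -2.4]
width: 59.8
grasp_force: 30.0
```

Request:
servo_tool --steps '[[[0,0,0],[0,0,0],-1],[[0,0,0],[0,0,0],-1],[[0,0,0],[0,0,0],-1],[[0,0,0],[0,0,0],-1],[[0,0,0],[0,0,0],-1],[[0,0,0],[0,0,0],-1],[[0,0,0],[0,0,0],-1],[[0,0,0],[0,0,0],-1]]'

```text
t: 12.2
ee_pos: [536.4, 119.8, 186.1]
orientation: [0.023, -2.079, 0.011]
ft_force: [-0.2, -0.2, -2.6]
width: 59.6
grasp_force: 30.0
```

```bash
python3 - <<'E'
from h import *
goal([594,120.8,170],75,1.2); o=sensors.get_obs()
R=cv2.Rodrigues(np.array(o["orientation"]))[0]; p,Rt=tray(o,R)
d=grab("side"); np.savez("side2.npz",**d)
for y in(20,-20):
    T=p+Rt@[52.8,y,52.2]; print("tip",T.round(1),proj(d,T).round(1))
for y in(20,-20): # hole guess
    a=np.radians(1.17); H=[609-1*np.cos(a)-y*np.sin(a),120.8+y,150]; print("hole",np.round(H,1),proj(d,H).round(1))
im=d["color"][195:295,190:310]; cv2.imwrite("pics/entry.png",cv2.convertScaleAbs(cv2.resize(im,None,fx=6,fy=6,interpolation=cv2.INTER_CUBIC),alpha=1.7))
E
```

```text
t 12.2 tcp [536.4 119.8 186.1] zdir [-0.874 -0.017 -0.486] ydir [-0.021  1.     0.002] lean -60.9 F [-0.2 -0.2 -2.6] M [ 0.04 -0.65  0.03] w 59.6
now C [588.8 120.9 170.9] tilt 74.9 yaw 1.2000000000000028
turn [-0.1  0.1 -0. ] shift [ 5.2 -0.1 -0.8] tcp goal [541.6 119.7 185.3]
tip [586.7 140.9 151. ] [235.6 243.2]
tip [587.5 100.9 150.9] [241.3 228.5]
hole [607.6 140.8 150. ] [222.8 242.4]
hole [608.4 100.8 150. ] [229.  227.8]
```

View pics/entry.png

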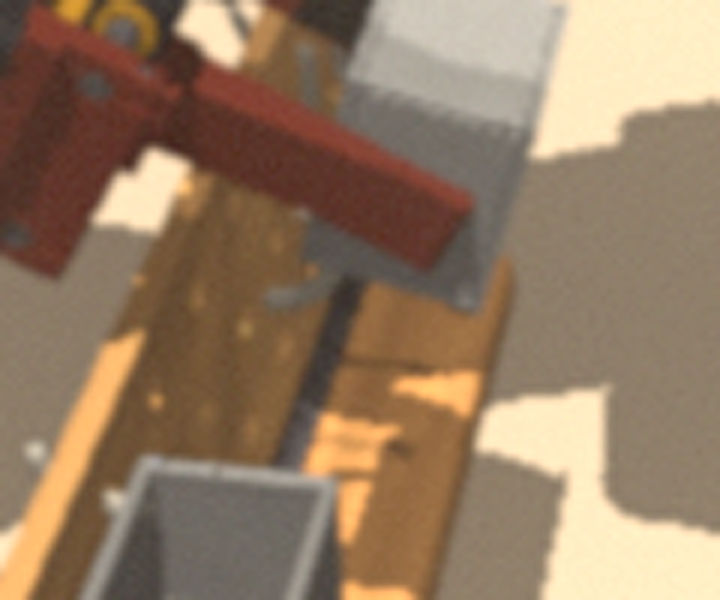

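The left tip is at crop (272,299), frame (235.3,244.8), about 1.6 px below the model. The y=+20 hole is near crop (198,295). I'll solve for face x and hole y from the measured hole pixels, using the height I felt.

```bash
python3 - <<'E'
from h import *
from scipy.optimize import fsolve
d=dict(np.load("side0.npz")); a=np.radians(1.17)
ex=np.array([np.cos(a),np.sin(a)]);ey=np.array([-ex[1],ex[0]])
W=lambda x,y,z:np.r_[np.array([609,120])+x*ex+y*ey,z]
g=cv2.cvtColor(d["color"],cv2.COLOR_BGR2GRAY).astype(float)
s=[1.17198492,0.00227312,-0.0150499]
px=[]
for y in(60,20,-20,-60):
    u,v=proj(d,W(s[0]+s[1]*(y+3.2)+s[2]*147,y+3.2,146.8)); ui,vi=int(round(u)),int(round(v))
    w=g[vi-4:vi+5,ui-4:ui+5]; w2=np.clip(w-np.median(w)-3,0,None); yy,xx=np.mgrid[vi-4:vi+5,ui-4:ui+5]
    px.append([(w2*xx).sum()/w2.sum(),(w2*yy).sum()/w2.sum()]); print(y,(u,v),px[-1],w.max()-np.median(w))
for off in([0,1.6],[0.5,1.5],[0,0]):
  for z in(149.5,150.2):
    r=[]
    for y,p in zip((60,20,-20,-60),px):
        q=np.array(p)-off
        r.append(fsolve(lambda t:proj(d,W(t[0],y+t[1],z))-q,[0,0]))
    print(off,z,np.round(r,1).tolist(),"mean",np.mean(r,0))
E
```

```text
60 (np.float64(215.63850984396868), np.float64(261.2146684186083)) [np.float64(215.65178571428572), np.float64(261.20535714285717)] 26.0
20 (np.float64(222.5698719100484), np.float64(244.95914659831777)) [np.float64(222.64864864864865), np.float64(245.1081081081081)] 19.0
-20 (np.float64(228.86841869855388), np.float64(230.18771152097187)) [np.float64(227.57575757575756), np.float64(229.21212121212122)] 13.0
-60 (np.float64(234.6170285000157), np.float64(216.70599592551864)) [np.float64(234.11864406779662), np.float64(216.45762711864407)] 16.0
[0, 1.6] 149.5 [[-1.0, 2.7], [-1.3, 2.9], [1.7, 0.0], [-0.1, 1.6]] mean [-0.17751092  1.82017113]
[0, 1.6] 150.2 [[-1.3, 3.5], [-1.6, 3.8], [1.4, 1.0], [-0.4, 2.6]] mean [-0.47276833  2.73535595]
[0.5, 1.5] 149.5 [[-0.4, 3.0], [-0.6, 3.3], [2.5, 0.4], [0.7, 2.0]] mean [0.55442642 2.18997403]
[0.5, 1.5] 150.2 [[-0.6, 3.8], [-0.9, 4.2], [2.2, 1.4], [0.4, 3.1]] mean [0.25795561 3.10454579]
[0, 0] 149.5 [[-2.0, 6.3], [-2.3, 6.9], [0.6, 4.4], [-1.3, 6.4]] mean [-1.26453154  6.02516847]
[0, 0] 150.2 [[-2.3, 7.1], [-2.6, 7.8], [0.3, 5.4], [-1.6, 7.5]] mean [-1.5579869   6.93338228]
```

Request:
servo_tool --steps '[[[0.003,0.0004,0],[0,0,0],-1],[[0.003,0,0],[0,0,0],-1],[[0.003,0,0],[0,0,0],-1],[[0.003,0,0],[0,0,0],-1],[[0.002,0,0],[0,0,0],-1],[[0.001,0,0],[0,0,0],-1],[[0,0,0],[0,0,0],-1],[[0,0,0],[0,0,0],-1]]'

```text
t: 12.92
ee_pos: [551.3, 120.2, 185.9]
orientation: [0.023, -2.078, 0.011]
ft_force: [-0.1, 0.1, -2.6]
width: 60.1
grasp_force: 30.0
```

Request:
servo_tool --steps '[[[0.0005,0,0],[0,0,0],-1],[[0.0005,0,0],[0,0,0],-1],[[0.0005,0,0],[0,0,0],-1],[[0.0005,0,0],[0,0,0],-1],[[0.0005,0,0],[0,0,0],-1],[[0.0005,0,0],[0,0,0],-1],[[0,0,0],[0,0,0],-1],[[0,0,0],[0,0,0],-1]]'

```text
t: 13.58
ee_pos: [554.3, 120.2, 186.0]
orientation: [0.023, -2.078, 0.011]
ft_force: [-0.1, -0.4, -2.3]
width: 59.8
grasp_force: 30.0
```

```bash
python3 - <<'E'
from h import *
goal([608.5,121.3,170],75,1.2)
E
```

```text
t 13.58 tcp [554.3 120.2 186. ] zdir [-0.874 -0.017 -0.486] ydir [-0.021  1.     0.002] lean -60.9 F [-0.1 -0.4 -2.3] M [ 0.05 -0.65  0.02] w 59.8
now C [606.7 121.3 170.7] tilt 74.9 yaw 1.2000000000000028
turn [-0.1  0.1 -0. ] shift [ 1.8  0.  -0.7] tcp goal [556.1 120.2 185.3]
```

Request:
servo_tool --steps '[[[0.0004,0,0],[0,0,0],-1],[[0.0004,0,0],[0,0,0],-1],[[0.0004,0,0],[0,0,0],-1],[[0.0004,0,0],[0,0,0],-1],[[0.0004,0,0],[0,0,0],-1],[[0,0,0],[0,0,0],-1],[[0,0,0],[0,0,0],-1],[[0,0,0],[0,0,0],-1]]'

```text
t: 14.25
ee_pos: [556.3, 120.2, 186.0]
orientation: [0.023, -2.078, 0.011]
ft_force: [-0.9, 0.2, -1.8]
width: 59.7
grasp_force: 30.0
```

Request:
servo_tool --steps '[[[0.0004,0,0],[0,0,0],-1],[[0.0004,0,0],[0,0,0],-1],[[0.0004,0,0],[0,0,0],-1],[[0.0004,0,0],[0,0,0],-1],[[0.0004,0,0],[0,0,0],-1],[[0,0,0],[0,0,0],-1],[[0,0,0],[0,0,0],-1],[[0,0,0],[0,0,0],-1]]'

```text
t: 14.92
ee_pos: [558.3, 120.2, 186.0]
orientation: [0.023, -2.078, 0.011]
ft_force: [0.8, -0.2, -2.2]
width: 59.8
grasp_force: 30.0
```

Request:
servo_tool --steps '[[[0.0004,0,0],[0,0,0],-1],[[0.0004,0,0],[0,0,0],-1],[[0.0004,0,0],[0,0,0],-1],[[0.0004,0,0],[0,0,0],-1],[[0.0004,0,0],[0,0,0],-1],[[0,0,0],[0,0,0],-1],[[0,0,0],[0,0,0],-1],[[0,0,0],[0,0,0],-1]]'

```text
t: 15.58
ee_pos: [560.3, 120.2, 186.0]
orientation: [0.023, -2.078, 0.011]
ft_force: [-0.3, -0.9, -2.0]
width: 59.7
grasp_force: 30.0
```

```bash
python3 - <<'E'
from h import *
goal([608.5,121.3,170],75,1.2); o=sensors.get_obs()
R=cv2.Rodrigues(np.array(o["orientation"]))[0]; p,Rt=tray(o,R)
d=grab("side"); np.savez("side3.npz",**d)
T=p+Rt@[52.8,20,52.2]; print("tip",T.round(1),proj(d,T).round(1))
im=d["color"][205:285,190:300]; cv2.imwrite("pics/in.png",cv2.convertScaleAbs(cv2.resize(im,None,fx=7,fy=7,interpolation=cv2.INTER_CUBIC),alpha=1.9))
E
```

```text
t 15.58 tcp [560.3 120.2 186. ] zdir [-0.874 -0.017 -0.486] ydir [-0.021  1.     0.002] lean -60.9 F [-0.3 -0.9 -2. ] M [ 0.05 -0.6  -0.05] w 59.7
now C [612.7 121.3 170.7] tilt 74.9 yaw 1.2000000000000028
turn [-0.1  0.1 -0. ] shift [-4.2  0.  -0.7] tcp goal [556.1 120.2 185.3]
tip [610.6 141.3 150.8] [220.8 242. ]
```

View pics/in.png

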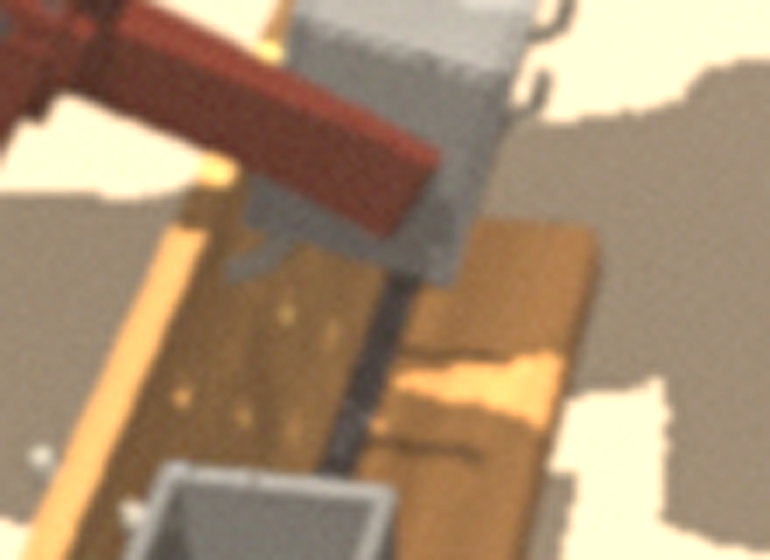

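The left hook's end is cut off at crop (232,272), frame (223.1,243.9), right at the hole, and there is no force, so both tips are in. Next I plan the swing about the hook centre.

```bash
python3 - <<'E'
from h import *
g=dict(np.load("grip.npz")); g["pg"]=g["pg"]+g["Rg"]@[1.2,0,0]; np.savez("grip.npz",**g)
o,R=st(); p,Rt=tray(o,R); print("C",(p+Rt@[34,0,59]).round(1))
prev=np.array(o["ee_pos"])
for tilt,cx in((65,609),(55,608.5),(45,608.5),(35,608.5),(25,608),(17,607.5),(10,607),(5,606),(0,605.5)):
    C=np.array([cx,121.3,168.3])
    Rg=cv2.Rodrigues(np.array([0,0,np.radians(1.2)]))[0]@cv2.Rodrigues(np.array([0,np.radians(tilt),0]))[0]
    T=C-Rg@[34,0,59]-Rg@g["Rg"].T@g["pg"]
    print(tilt,"tcp",T.round(1),"shift",(T-prev).round(1)); prev=T
E
```

```text
t 15.63 tcp [560.3 120.2 186. ] zdir [-0.874 -0.017 -0.486] ydir [-0.021  1.     0.002] lean -60.9 F [-0.3  0.8 -2.7] M [ 0.06 -0.65  0.02] w 59.8
C [613.  121.3 169.6]
65 tcp [554.2 120.2 175.3] shift [ -6.1  -0.  -10.6]
55 tcp [553.4 120.1 165.7] shift [-0.9 -0.  -9.6]
45 tcp [554.6 120.2 156.2] shift [ 1.3  0.  -9.5]
35 tcp [557.6 120.2 147. ] shift [ 2.9  0.1 -9.2]
25 tcp [561.5 120.3 138.5] shift [ 4.   0.1 -8.5]
17 tcp [565.6 120.4 132.3] shift [ 4.1  0.1 -6.2]
10 tcp [569.8 120.5 127.5] shift [ 4.2  0.1 -4.8]
5 tcp [572.5 120.6 124.4] shift [ 2.7  0.1 -3.1]
0 tcp [576.  120.7 121.6] shift [ 3.5  0.1 -2.8]
```

Request:
servo_tool --steps '[[[-0.001,0,-0.0018],[0.03,-1.67,0],-1],[[-0.001,0,-0.0018],[0.03,-1.67,0],-1],[[-0.001,0,-0.0018],[0.03,-1.67,0],-1],[[-0.001,0,-0.0018],[0.03,-1.67,0],-1],[[-0.001,0,-0.0018],[0.03,-1.67,0],-1],[[-0.001,0,-0.0018],[0.03,-1.67,0],-1],[[0,0,0],[0,0,0],-1],[[0,0,0],[0,0,0],-1]]'

```text
t: 16.3
ee_pos: [554.2, 120.2, 175.7]
orientation: [0.024, -2.253, 0.01]
ft_force: [-0.1, 0.4, -2.7]
width: 60.0
grasp_force: 30.0
```

```bash
python3 -c "
from h import *
goal([608.5,121.3,168.3],55,1.2)"
```

```text
t 16.3 tcp [554.2 120.2 175.7] zdir [-0.776 -0.015 -0.631] ydir [-0.021  1.     0.001] lean -50.9 F [-0.1  0.4 -2.7] M [ 0.04 -0.58  0.02] w 60.0
now C [609.  121.4 168.7] tilt 64.9 yaw 1.2999999999999972
turn [ 0.2 -9.9 -0.1] shift [ -0.9  -0.1 -10. ] tcp goal [553.4 120.1 165.7]
```

No force at all, so I'm continuing.

Request:
servo_tool --steps '[[[-0.00015,0,-0.00165],[0.03,-1.65,0],-1],[[-0.00015,0,-0.00165],[0.03,-1.65,0],-1],[[-0.00015,0,-0.00165],[0.03,-1.65,0],-1],[[-0.00015,0,-0.00165],[0.03,-1.65,0],-1],[[-0.00015,0,-0.00165],[0.03,-1.65,0],-1],[[-0.00015,0,-0.00165],[0.03,-1.65,0],-1],[[0,0,0],[0,0,0],-1],[[0,0,0],[0,0,0],-1]]'

```text
t: 16.97
ee_pos: [553.3, 120.2, 165.5]
orientation: [0.026, -2.425, 0.009]
ft_force: [-0.8, -0.1, -1.7]
width: 59.8
grasp_force: 30.0
```

```bash
python3 -c "
from h import *
goal([608.5,121.3,168.3],45,1.2)"
```

```text
t 16.97 tcp [553.3 120.2 165.5] zdir [-0.657 -0.013 -0.754] ydir [-0.021  1.     0.001] lean -41.1 F [-0.8 -0.1 -1.7] M [ 0.03 -0.5  -0.02] w 59.8
now C [608.5 121.4 168. ] tilt 55.1 yaw 1.2999999999999972
turn [  0.2 -10.1  -0.1] shift [ 1.3 -0.  -9.3] tcp goal [554.6 120.2 156.2]
```

Request:
servo_tool --steps '[[[0.0001,0,-0.0016],[0.03,-1.7,0],-1],[[0.0001,0,-0.0016],[0.03,-1.7,0],-1],[[0.0002,0,-0.0016],[0.03,-1.7,0],-1],[[0.0002,0,-0.0016],[0.03,-1.7,0],-1],[[0.0003,0,-0.0015],[0.03,-1.7,0],-1],[[0.0003,0,-0.0015],[0.03,-1.7,0],-1],[[0,0,0],[0,0,0],-1],[[0,0,0],[0,0,0],-1]]'

```text
t: 17.63
ee_pos: [554.5, 120.2, 155.9]
orientation: [0.028, -2.602, 0.007]
ft_force: [-1.0, -0.0, -1.2]
width: 59.8
grasp_force: 30.0
```

```bash
python3 -c "
from h import *
goal([608.5,121.3,168.3],35,1.2)"
```

```text
t 17.63 tcp [554.5 120.2 155.9] zdir [-0.513 -0.011 -0.858] ydir [-0.021  1.     0.   ] lean -30.9 F [-1.  -0.  -1.2] M [ 0.01 -0.39  0.03] w 59.8
now C [608.4 121.3 168.1] tilt 44.9 yaw 1.2999999999999972
turn [ 0.2 -9.9 -0. ] shift [ 3.   0.1 -8.9] tcp goal [557.6 120.2 147. ]
```

Request:
servo_tool --steps '[[[0.0004,0,-0.0015],[0.03,-1.65,0],-1],[[0.0004,0,-0.0015],[0.03,-1.65,0],-1],[[0.0005,0,-0.0015],[0.03,-1.65,0],-1],[[0.0005,0,-0.0014],[0.03,-1.65,0],-1],[[0.0006,0,-0.0014],[0.03,-1.65,0],-1],[[0.0006,0,-0.0014],[0.03,-1.65,0],-1],[[0,0,0],[0,0,0],-1],[[0,0,0],[0,0,0],-1]]'

```text
t: 18.3
ee_pos: [557.5, 120.2, 147.2]
orientation: [0.029, -2.775, 0.006]
ft_force: [-0.4, -0.3, -0.3]
width: 59.9
grasp_force: 30.0
```

```bash
python3 -c "
from h import *
goal([608,121.3,168.3],25,1.2)"
```

```text
t 18.3 tcp [557.5 120.2 147.2] zdir [-0.358 -0.008 -0.934] ydir [-0.021  1.    -0.   ] lean -21.0 F [-0.4 -0.3 -0.3] M [ 0.04 -0.25  0.02] w 59.9
now C [608.5 121.3 168.5] tilt 35.0 yaw 1.2000000000000028
turn [  0.3 -10.   -0. ] shift [ 4.   0.2 -8.7] tcp goal [561.5 120.3 138.5]
```

Request:
servo_tool --steps '[[[0.0006,0,-0.0014],[0.03,-1.67,0],-1],[[0.0006,0,-0.0014],[0.03,-1.67,0],-1],[[0.0006,0,-0.0014],[0.03,-1.67,0],-1],[[0.0007,0,-0.0014],[0.03,-1.67,0],-1],[[0.0007,0,-0.0014],[0.03,-1.67,0],-1],[[0.0008,0,-0.0013],[0.03,-1.67,0],-1],[[0,0,0],[0,0,0],-1],[[0,0,0],[0,0,0],-1]]'

```text
t: 18.97
ee_pos: [561.5, 120.1, 138.8]
orientation: [0.031, -2.95, 0.004]
ft_force: [0.6, 0.3, -2.5]
width: 59.5
grasp_force: 30.0
```

```bash
python3 -c "
from h import *
goal([607.5,121.3,168.7],17,1.2)"
```

```text
t 18.97 tcp [561.5 120.1 138.8] zdir [-0.191 -0.005 -0.982] ydir [-0.021  1.    -0.001] lean -11.0 F [ 0.6  0.3 -2.5] M [ 0.03 -0.13  0.01] w 59.5
now C [607.9 121.2 168.6] tilt 25.0 yaw 1.2000000000000028
turn [ 0.3 -8.  -0. ] shift [ 4.2  0.3 -6.1] tcp goal [565.6 120.4 132.7]
```

Free again. I'm carrying on to 17°.

Request:
servo_tool --steps '[[[0.0007,0,-0.001],[0.05,-1.33,0],-1],[[0.0007,0,-0.001],[0.05,-1.33,0],-1],[[0.0007,0.0001,-0.001],[0.05,-1.33,0],-1],[[0.0007,0,-0.001],[0.05,-1.33,0],-1],[[0.0007,0,-0.001],[0.05,-1.33,0],-1],[[0.0007,0.0001,-0.001],[0.05,-1.33,0],-1],[[0,0,0],[0,0,0],-1],[[0,0,0],[0,0,0],-1]]'

```text
t: 19.63
ee_pos: [565.7, 120.3, 132.6]
orientation: [0.033, -3.089, -0.001]
ft_force: [-0.5, 0.2, -4.1]
width: 59.8
grasp_force: 30.0
```

```bash
python3 -c "
from h import *
goal([607,121.3,168.7],10,1.2)"
```

```text
t 19.63 tcp [565.7 120.3 132.6] zdir [-0.052  0.    -0.999] ydir [-0.021  1.     0.001] lean -3.0 F [-0.5  0.2 -4.1] M [-0.06  0.02 -0.02] w 59.8
now C [607.6 121.2 168.6] tilt 17.0 yaw 1.2000000000000028
turn [ 0.1 -7.  -0. ] shift [ 4.2  0.2 -4.8] tcp goal [569.8 120.5 127.9]
```

Request:
servo_tool --steps '[[[0.0007,0,-0.0009],[0,-1.17,0],-1],[[0.0007,0,-0.0009],[0,-1.17,0],-1],[[0.0008,0,-0.0009],[0,-1.17,0],-1],[[0.0008,0.0001,-0.0009],[0,-1.17,0],-1],[[0.0008,0,-0.0008],[0,-1.17,0],-1],[[0.0008,0,-0.0008],[0,-1.17,0],-1],[[0,0,0],[0,0,0],-1],[[0,0,0],[0,0,0],-1]]'

```text
t: 20.3
ee_pos: [570.4, 120.4, 127.6]
orientation: [-0.032, 3.071, -0.001]
ft_force: [-0.6, 0.0, -3.8]
width: 59.7
grasp_force: 30.0
```

```bash
python3 -c "
from h import *
goal([607,121.3,168.3],4,1.2)"
```

```text
t 20.3 tcp [570.4 120.4 127.6] zdir [ 0.07   0.    -0.998] ydir [-0.021  1.    -0.001] lean 4.0 F [-0.6  0.  -3.8] M [-0.02  0.14 -0.01] w 59.7
now C [607.5 121.3 168.4] tilt 10.0 yaw 1.2000000000000028
turn [ 0.3 -6.  -0. ] shift [ 3.9  0.2 -3.8] tcp goal [574.3 120.6 123.8]
```

Request:
servo_tool --steps '[[[0.0006,0,-0.0007],[0.05,-1,0],-1],[[0.0006,0.0001,-0.0007],[0.05,-1,0],-1],[[0.0007,0,-0.0007],[0.05,-1,0],-1],[[0.0007,0.0001,-0.0007],[0.05,-1,0],-1],[[0.0007,0,-0.0007],[0.05,-1,0],-1],[[0.0007,0,-0.0006],[0.05,-1,0],-1],[[0,0,0],[0,0,0],-1],[[0,0,0],[0,0,0],-1]]'

```text
t: 20.97
ee_pos: [574.0, 120.6, 123.4]
orientation: [-0.031, 2.965, 0.005]
ft_force: [0.8, -1.1, -4.3]
width: 59.7
grasp_force: 30.0
```

```bash
python3 -c "
from h import *
goal([606.5,121.3,168.0],0,1.2)"
```

```text
t 20.97 tcp [574.  120.6 123.4] zdir [ 0.175  0.005 -0.984] ydir [-0.021  1.     0.002] lean 10.1 F [ 0.8 -1.1 -4.3] M [-0.09  0.31  0.01] w 59.7
now C [606.6 121.3 168. ] tilt 3.9 yaw 1.2000000000000028
turn [ 0.  -3.9 -0. ] shift [ 3.   0.  -2.1] tcp goal [577.  120.7 121.3]
```

Request:
servo_tool --steps '[[[0.0004,0,-0.0004],[0,-0.6,0],-1],[[0.0004,0,-0.0004],[0,-0.6,0],-1],[[0.0004,0,-0.0004],[0,-0.6,0],-1],[[0.0005,0,-0.0004],[0,-0.6,0],-1],[[0.0005,0,-0.0004],[0,-0.6,0],-1],[[0.0005,0,-0.0004],[0,-0.5,0],-1],[[0,0,0],[0,0,0],-1],[[0,0,0],[0,0,0],-1]]'

```text
t: 21.63
ee_pos: [577.1, 120.7, 121.3]
orientation: [-0.031, 2.903, 0.005]
ft_force: [-0.8, 0.1, -2.1]
width: 59.8
grasp_force: 30.0
```

```bash
python3 - <<'E'
from h import *
goal([606.0,121.3,168.0],0,1.2)
d=grab("side"); 
im=d["color"][200:330,180:320]; cv2.imwrite("pics/down.png",cv2.convertScaleAbs(cv2.resize(im,None,fx=4.6,fy=4.6,interpolation=cv2.INTER_CUBIC),alpha=1.8))
E
```

```text
t 21.63 tcp [577.1 120.7 121.3] zdir [ 0.236  0.006 -0.972] ydir [-0.021  1.     0.001] lean 13.6 F [-0.8  0.1 -2.1] M [0.06 0.2  0.  ] w 59.8
now C [606.9 121.4 167.7] tilt 0.4 yaw 1.2000000000000028
turn [ 0.  -0.4 -0. ] shift [-0.6 -0.1  0.1] tcp goal [576.5 120.7 121.3]
```

View pics/down.png

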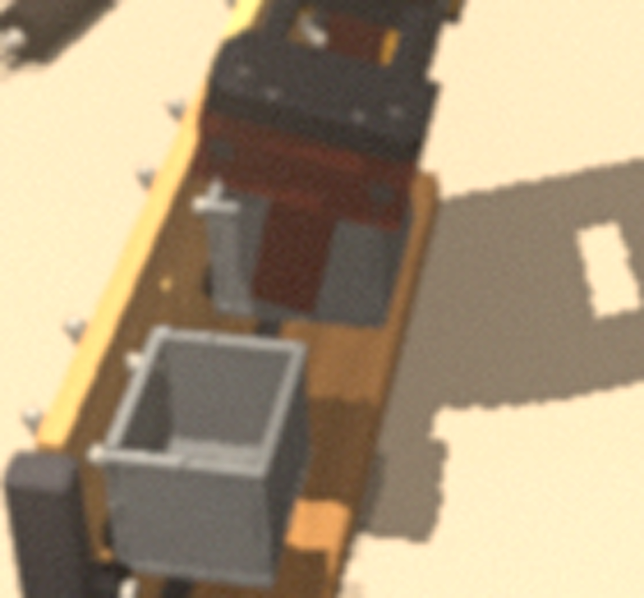

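Both hook ends show behind the panel at about (176,108) and (146,178) in the crop, just like the hung tray's ends, and the tray is level. I'm lowering it gently until the board carries it.

Request:
servo_tool --steps '[[[0,0,-0.0002],[0,-0.1,0],-1],[[0,0,-0.0002],[0,-0.1,0],-1],[[0,0,-0.0002],[0,-0.1,0],-1],[[0,0,-0.0002],[0,-0.1,0],-1],[[0,0,0],[0,0,0],-1],[[0,0,0],[0,0,0],-1],[[0,0,0],[0,0,0],-1],[[0,0,0],[0,0,0],-1]]'

```text
t: 22.35
ee_pos: [577.2, 120.7, 120.4]
orientation: [-0.031, 2.896, 0.005]
ft_force: [-0.7, 0.4, -0.9]
width: 60.2
grasp_force: 30.0
```

```bash
python3 -c "
from h import *
goal([606.0,121.3,168.0],0,1.2)"
```

```text
t 22.35 tcp [577.2 120.7 120.4] zdir [ 0.243  0.006 -0.97 ] ydir [-0.021  1.     0.   ] lean 14.0 F [-0.7  0.4 -0.9] M [ 0.02  0.18 -0.02] w 60.2
now C [606.7 121.3 167.1] tilt -0.0 yaw 1.2000000000000028
turn [ 0.  0. -0.] shift [-0.7 -0.   0.9] tcp goal [576.5 120.7 121.3]
```

Request:
servo_tool --steps '[[[0.0002,0,-0.0001],[0,-0.2,0],-1],[[0.0002,0,-0.0001],[0,-0.2,0],-1],[[0.0002,0,-0.0001],[0,-0.2,0],-1],[[0.0002,0,-0.0001],[0,-0.2,0],-1],[[0,0,0],[0,0,0],-1],[[0,0,0],[0,0,0],-1],[[0,0,0],[0,0,0],-1],[[0,0,0],[0,0,0],-1]]'

```text
t: 23.02
ee_pos: [577.6, 120.6, 119.9]
orientation: [-0.031, 2.883, 0.004]
ft_force: [-3.9, 0.0, 1.2]
width: 59.8
grasp_force: 30.0
```

Heel in contact (Fx −3.9 N) and the weight is carried. I'm releasing.

Request:
servo_tool --steps '[[[0,0,0],[0,0,0],0.5],[[0,0,0],[0,0,0],0.7],[[0,0,0],[0,0,0],0.9],[[0,0,0],[0,0,0],1],[[0,0,0],[0,0,0],1],[[0,0,0],[0,0,0],1],[[0,0,0],[0,0,0],1],[[0,0,0],[0,0,0],1]]'

```text
t: 23.68
ee_pos: [577.9, 120.7, 120.0]
orientation: [-0.031, 2.882, 0.004]
ft_force: [-0.6, 0.2, 1.3]
width: 87.9
grasp_force: 0.0
```

Request:
servo_tool --steps '[[[-0.002,0,0.008],[0,0,0],1],[[-0.004,0,0.014],[0,0,0],1],[[-0.005,0,0.02],[0,0,0],1],[[-0.005,0,0.02],[0,0,0],1],[[-0.006,0,0.022],[0,0,0],1],[[-0.01,0,0.02],[0,0,0],1],[[-0.02,0,0.02],[0,0,0],1],[[-0.03,0,0.02],[0,0,0],1]]'

```text
t: 24.35
ee_pos: [496.6, 120.8, 265.7]
orientation: [-0.03, 2.88, 0.005]
ft_force: [0.4, 0.1, 0.2]
width: 87.9
grasp_force: 0.0
```

Request:
servo_tool --steps '[[[-0.02,-0.03,0.01],[0,0,0],1],[[-0.02,-0.03,0.01],[0,0,0],1],[[-0.01,-0.03,0],[0,0,0],1],[[0,-0.03,0],[0,0,0],1],[[0,-0.03,0],[0,0,0],1],[[0,-0.03,0],[0,0,0],1],[[0,0,0],[0,0,0],1],[[0,0,0],[0,0,0],1]]'

```text
t: 25.02
ee_pos: [445.6, -60.6, 284.5]
orientation: [-0.025, 2.882, 0.004]
ft_force: [-0.2, -0.2, -1.6]
width: 87.7
grasp_force: 0.0
```

```bash
python3 - <<'E'
from h import *
st(); d=grab("side"); e=grab("top")
a=cv2.resize(d["color"][190:340,170:330],(480,450),interpolation=cv2.INTER_CUBIC); b=cv2.resize(e["color"][160:235,90:143+0],(318,450),interpolation=cv2.INTER_CUBIC)
b=cv2.resize(e["color"][150:260,110:190],(320,440),interpolation=cv2.INTER_CUBIC); b=cv2.copyMakeBorder(b,0,10,0,0,cv2.BORDER_CONSTANT)
cv2.imwrite("pics/fin.png",cv2.convertScaleAbs(np.hstack([a,b]),alpha=1.7))
P=cloud(e);Z=P[...,2]; 
for lo,hi in((85,155),(205,275)):
    m=(P[...,1]>lo)&(P[...,1]<hi)&(P[...,0]<598)&(P[...,0]>540)&(Z>135); p=P[m]; A=np.c_[np.ones(len(p)),p[:,:2]-p[:,:2].mean(0)]
    print(m.sum(),np.percentile(p[:,2],[50,80,90]),p[:,:2].min(0),p[:,:2].max(0))
    f=p[p[:,0]<556];bk=p[p[:,0]>590]; print("front/back z",np.median(f[:,2]),np.median(bk[:,2]))
E
```

```text
t 25.02 tcp [445.6 -60.6 284.5] zdir [ 0.257  0.005 -0.966] ydir [-0.018  1.     0.   ] lean 14.9 F [-0.2 -0.2 -1.6] M [0.02 0.14 0.02] w 87.7
284 [154.46602958 156.07816913 156.74499133] [540.02988588  91.10092537] [597.89157371 152.38879793]
front/back z 154.59606147106086 154.82030888607204
350 [154.74198175 157.23483489 158.04441266] [548.8094426  211.91932011] [597.976471  271.0276311]
front/back z 156.03005112911563 155.60180644611611
```

View pics/fin.png

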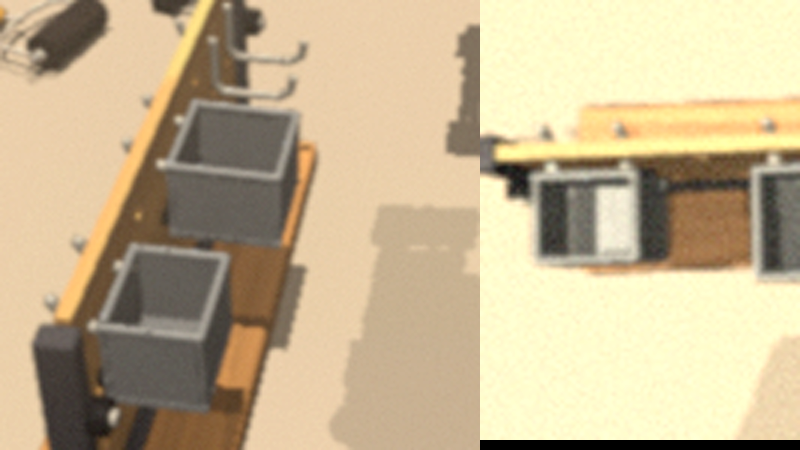

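The tray hangs level at (232,140) in the picture, like its neighbour. Both hook ends show behind the panel at (147,101) and (127,146), and the robot is clear of everything.

```bash
python3 -c "
from workcell import close_job
print(close_job())"
```

```text
the job is handed in; nothing more can be done
None
```

The tray hangs level in the two middle top-row holes, with both hooks through and its heel on the board; I let go, moved the arm clear and handed the job in at about 25 s.

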